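# Make up the dressing kit and the test kit

### The arm

A 6-joint arm with a two-finger parallel gripper is mounted at the origin on a cart in front of the work surface, level with it; the furniture and walls round the work are solid. World frame = base frame: x ahead of the robot, y to its left, z up, the work surface at z = 0. Lengths are in m, angles in rad, forces in N, time in s.
With the tool pointing down it reaches from about 0.275 to 0.825 m from the base axis. Payload 5.2 kg.
Tool frame: the origin (TCP) lies midway between the tips of the shut fingers; the grasp point (between the pads) lies behind it (env.grip_depth is the z of the grasp point in the tool frame, in m); z points along the fingers, y is the line along which they close (so a half turn about z gives the same grasp; the last joint's range is limited). The gripper opens to 93 mm and grips with 3 to 60 N. Pads are 15 mm wide; open, the fingers measure 128 mm over their backs; the gripper's body (75 mm by 188 mm) begins 65 mm behind the grasp point.
Start: joints at [1.027, 0.259, 1.535, -0, 1.348, -0.203], TCP at [0.184, 0.518, 0.187] pointing down, gripper open.
Joint ranges: [-3.14, 3.14], [-0.91, 2.08], [0.19, 2.58], [-1.22, 4.36], [0.22, 2.71], [-3.12, 3.12]. Speed limits (rad/s): [2.57, 2.57, 3.14, 3.14, 3.14, 3.14].

### API

Orientations are given as a unit quaternion [x, y, z, w].
In Python, from station import env gives the robot as it stands. The module is installed in compiled form; this text tells all that it offers.
- The arm moves only by the shell command python3 -m inch 'ROWS' [OPENING] [FORCE]. ROWS is a JSON object of lists of equal length, an entry for each row: "slide": the shift along the world's x, y, z each as a share of 0.08 m, from -1 to 1, a list of three; "angular": the turn, a rotation vector about the world's x, y, z each as a share of 180 degrees, from -1 to 1, a list of three. A call has 1 to 20 rows; each row shifts and turns the commanded pose from where the row before left it; what a row does not reach is not made up. A row lasts 1/8 s, in which the tool goes at most 62.5 mm and 10.7 degrees, less where a joint would pass 70% of its speed; a pose out of reach is approached as far as the arm can. A call with a number of a shift or a turn outside -1 to 1 is refused whole. A call with a gripper value outside its range is refused whole. OPENING is the closure, from 0 (fully open) to 1 (shut), set as the call begins (- or left out, the last holds). The fingers move at their own pace and stop on an object; FORCE is the grip in N (left out, the last holds). Time passes only in rows, so rows that do not move let the fingers close. It gives the time, the measured TCP pose, the force, the opening and the grip force at its end, in the units of the state.
- env.state(): the state, without advancing time (a new reading comes with each control period).
- env.camera(name): name is "side" or "top"; returns the picture (420x560x3 uint8, red, green, blue); there is no depth.
- env.camera_model(name): a dict with "intrinsics" (3x3 intrinsics, pixels), "camera_from_world" (4x4, takes a point from world to camera coordinates). Camera axes: x right, y up, looking along -z (the intrinsics and any distortion apply to the point x, -y, -z); pixel columns grow to the right and rows downward; lengths in m; the calibration is good to about 2 mm. A picture is of the moment at which its call begins. camera_model takes no time and is no camera call.
- env.close_job(): hands the job in; it is judged then, once.
Trained networks look in the newest picture that a camera, given by its name, has taken for a name from the list of things; names that differ only in an ending like _2 or _b are one class to them, and where a whole thing is asked for, a point or a joint stands for the part that bears it (a point fixed in the world has none). Each returns a list of dicts, best first, with "conf" (0 to 1); they miss things now and then, are a little off and sometimes report something else, mostly with a low value. They report only what shows in the picture. A call takes as long as a camera call.
- env.regions_of(camera, label): "pixels" (420x560 bool, what is visible of it) and "rect" ([centre column, centre row, width, height] in pixels, round what is visible of it).
- env.spot_point(camera, label): "at" ([column, row] in pixels: a listed point, or the origin of a listed thing).
The state is a dict: "t": time; "qpos": joint angles; "qd": joint speeds; "effort": joint torques, N m; "tool_pos": TCP position; "tool_rot": TCP orientation; "ft_force": force on the tool from outside, world axes, zero at the start; "wrist_torque": the same for the moment, N m; "finger_gap": finger opening in m; "gripper_force": force on a finger pad.
Only numpy, scipy, OpenCV 4.12 (cv2) and the standard library are available. Lean on these libraries where they do the work, as an engineer would, in place of code of your own. Each camera call takes 0.05 s, during which the arm holds its last target. There are 200 camera calls.

### The job

Make up the two kits from the stock on the desk. Dressing kit (the plain tray with two square wells): stand the dropper bottle upright in the small well and lay one plaster roll flat in the large well. Test kit (the tray with the round cup): press the capped vial down into the cup until its ball catches click and it sits fully home, lay the marker in its two saddles, and lay the other plaster roll flat in the well; leave the stapler and the red cup where they are.

Things in the scene. Friction and masses are not known exactly. Their poses are not given: they have to be found in the camera images.
- vial: Capped vial, loose, standing upright: round, 64 mm tall, amber body 26 mm diameter with a paper band, white cap 27 mm diameter from height 43 to 64 mm; ring groove (21 mm diameter, heights 7 to 13 mm) above its chamfered foot. 35 to 60 g. Origin: centre of its underside, z up. Hold it by the cap: in the vial cup its lowest 32 mm are hidden.
- dropper_bottle: Brown dropper bottle with grey dropper, loose, standing upright at the start: round, 80 mm tall, body 25 mm diameter up to height 50 mm, above it cap and rubber 17 mm diameter. About 22 g. Origin: centre of its underside, z up.
- roll_a: Roll of skin-coloured plaster, loose, lying flat: 52.6 mm diameter, 25 mm high, about 20 g. Origin: centre of its underside, z up along its axis. The same as roll_b; either roll may go into either tray.
- roll_b: The other roll of plaster, the same as roll_a: 52.6 mm diameter, 25 mm high, flat, origin at the centre of its underside, z up.
- marker: Slim black marker pen lying on the desk: 142 mm long, 9 mm wide, 10 mm high. Origin: on its underside at the middle of its length; its long axis is its own y axis, z up.
- dressing_tray: Dressing kit: plain white tray fixed to the desk, 96 x 160 mm (x, y), with two square wells, floors at z = 3 mm, walls 4 mm thick ending at z = 12 mm. Origin: centre of its underside, z up. Large well (for a roll): 76 x 76 mm inside, centre x = 0, y = +34 mm. Small well (for the dropper bottle): 50 x 50 mm inside, centre x = 0, y = -46 mm.
- test_tray: Test kit: white tray fixed to the desk, 116 x 186 mm (x, y); origin: centre of its underside, z up. Roll well: 76 x 76 mm inside, floor z = 3, walls to z = 12, centre x = -14, y = +48 mm. Marker saddles: two grey Vs, 8 mm thick, 30 mm wide, tops z = 16, at x = +41, y = -45 and +45 mm; the marker lies in both along the tray's y, underside at z = about 10 mm; fingers fit between them.
- vial_cup: Round grey cup on the test tray, for the vial. Origin: on its axis, at its underside 3 mm above the desk; x, y, z as the tray's (it sits at tray x = -12, y = -52 mm). Inner floor z = 3 mm, bore 31 mm diameter, flared to a 47 mm mouth at z = 32 mm. Four sprung balls 10 mm above its floor: the vial rests on them about 10 mm too high until a push of about 5 to 10 N snaps it onto the floor.
- stapler: Black stapler on the same desk, a bystander to be left alone: 34 x 135 x 46 mm, its long side along its own y; origin: centre of its underside, z up.
- red_cup: Red plastic cup, a bystander to be left alone: 86 mm diameter, 48 mm high; origin: centre of its underside, z up.

How it is judged:
By the outcome, as a careful person would: the job done as asked, in the order asked, and still so for the second after the job is handed in, with the robot touching nothing.
It also fails if it takes over 125 s, if anything falls off the work surface, if the arm or the gripper's body presses on something with over 40 N, if the wrist force passes 120 N, or if a joint passes its speed limit or range.

## Working session

There is one attempt and no reset: what is moved stays moved. The work goes in short steps, Python scripts to look and compute and a shell command to move; the robot and the scene stay as the last step left them, time stands still between calls to the robot, and variables do not carry over. Pictures are saved under pics/ and viewed, at most 16 in all, crops included, and the job is handed in when it is done.

```bash
mkdir -p pics; cat > h.py <<'E'
import numpy as np, cv2
from station import env
def ray(cam,uv):
    m=env.camera_model(cam);K=np.array(m["intrinsics"]);T=np.array(m["camera_from_world"])
    p=np.linalg.inv(K)@[uv[0],uv[1],1]; d=T[:3,:3].T@(p*[1,-1,-1]); o=-T[:3,:3].T@T[:3,3]
    return o,d
def onz(cam,uv,z):
    o,d=ray(cam,uv); return o+d*(z-o[2])/d[2]
def proj(cam,P):
    m=env.camera_model(cam);K=np.array(m["intrinsics"]);T=np.array(m["camera_from_world"])
    c=(T[:3,:3]@np.array(P).T).T+T[:3,3] if np.ndim(P)>1 else T[:3,:3]@P+T[:3,3]
    c=np.atleast_2d(c)*[1,-1,-1]; q=(K@c.T).T; return q[:,:2]/q[:,2:]
def snap(cam,name):
    im=env.camera(cam); cv2.imwrite(f"pics/{name}.png",im[:,:,::-1]); return im
E
python3 - <<'E'
from h import *
for c in ("top","side"):
    snap(c,c+"0"); print(c,np.round(ray(c,(280,210)),3).tolist())
hs=dict(vial=0,dropper_bottle=0,roll_a=0,marker=0,dressing_tray=0,test_tray=0,vial_cup=.003,stapler=0,red_cup=0)
for n,z in hs.items():
    for c in ("top","side"):
        for r in env.spot_point(c,n)[:3]:
            print(n,c,round(r["conf"],2),np.round(r["at"]).tolist(),np.round(onz(c,r["at"],z)[:2],3).tolist())
print(env.state(), env.grip_depth)
E
```

```text
top [[0.276, -0.015, 1.192], [0.191, 0.033, -0.981]]
side [[0.116, -0.767, 0.379], [0.452, 0.806, -0.382]]
vial top 0.67 [248.0, 149.0] [0.652, 0.102]
vial top 0.51 [206.0, 149.0] [0.652, 0.201]
vial side 0.69 [273.0, 183.0] [0.631, 0.192]
dropper_bottle top 0.54 [332.0, 152.0] [0.647, -0.094]
dropper_bottle side 0.88 [350.0, 228.0] [0.644, -0.103]
dropper_bottle side 0.51 [148.0, 207.0] [0.32, 0.163]
roll_a top 0.87 [249.0, 150.0] [0.649, 0.1]
roll_a top 0.79 [380.0, 148.0] [0.656, -0.204]
roll_a top 0.51 [232.0, 220.0] [0.482, 0.135]
roll_a side 0.67 [389.0, 250.0] [0.653, -0.208]
roll_a side 0.59 [300.0, 196.0] [0.646, 0.087]
marker top 0.6 [299.0, 142.0] [0.669, -0.015]
marker side 0.58 [335.0, 208.0] [0.675, -0.008]
dressing_tray top 0.84 [230.0, 220.0] [0.484, 0.139]
dressing_tray side 0.73 [223.0, 200.0] [0.48, 0.139]
test_tray top 0.72 [352.0, 233.0] [0.455, -0.137]
test_tray top 0.33 [208.0, 150.0] [0.648, 0.197]
test_tray top 0.27 [232.0, 220.0] [0.484, 0.135]
test_tray side 0.31 [222.0, 307.0] [0.321, -0.245]
test_tray side 0.21 [333.0, 208.0] [0.673, -0.005]
vial_cup top 
[... 346 characters left out ...]
y([ 1.02718927e+00,  2.58608968e-01,  1.53498751e+00, -6.39852040e-06,
        1.34799645e+00, -2.02792719e-01]), 'qd': array([-2.34075063e-04, -3.33131670e-04, -1.79240350e-06,  1.66163671e-03,
       -1.81226652e-04,  1.39011647e-03]), 'effort': array([ 4.68304788e-04, -4.37202215e+01, -2.84313101e+01,  7.20093423e-02,
        3.10759619e-02, -8.16727584e-05]), 'tool_pos': array([0.1838227 , 0.518384  , 0.18675293]), 'tool_rot': array([ 1.69582937e-01,  9.85515920e-01, -1.26748626e-06,  2.85455304e-06]), 'ft_force': array([-0.31415351, -0.4085615 , -0.31674186]), 'wrist_torque': array([-0.01079694, -0.02365006, -0.00943141]), 'gripper_force': 0.0, 'finger_gap': 0.09324918238317552} -0.0188
```

View pics/top0.png

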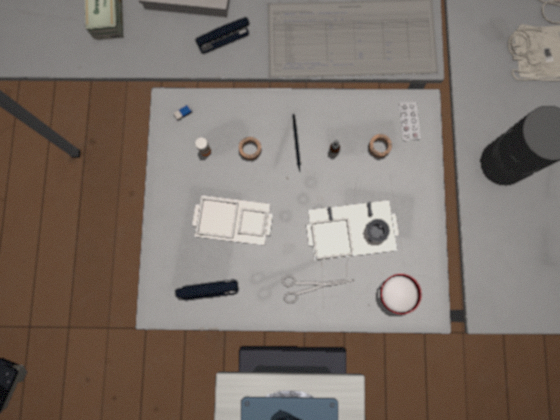

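View pics/side0.png

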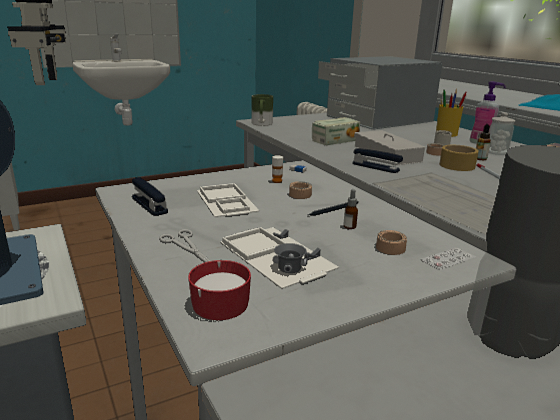

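The top view shows the vial (203,147), rolls (250,149) and (380,146), marker (297,142), bottle (335,149), dressing tray (232,220), test tray (352,232), stapler (207,290) and red cup (400,294). Both networks and both views agree on all of these. Next I refine the positions by fitting silhouettes.

```bash
cat >> h.py <<'E'
from scipy.optimize import minimize
def cyl(parts):
    a=np.linspace(0,2*np.pi,40,endpoint=False)
    return [np.vstack([np.c_[r*np.cos(a),r*np.sin(a),0*a+z] for z in (z0,z1)]) for r,z0,z1 in parts]
def box(w,l,h,z0=0,cx=0,cy=0): return [np.array([[cx+x*w/2,cy+y*l/2,z] for x in(-1,1) for y in(-1,1) for z in(z0,h)])]
SH=dict(vial=cyl([(.013,0,.043),(.0135,.043,.064)]),dropper_bottle=cyl([(.0125,0,.05),(.0085,.05,.08)]),roll_a=cyl([(.0263,0,.025)]),
 marker=box(.009,.142,.010),dressing_tray=box(.096,.160,.003)+box(.084,.151,.012,0,0,.0005),test_tray=box(.116,.186,.003),stapler=box(.034,.135,.046),red_cup=cyl([(.043,0,.048)]))
def sil(cam,parts,x,y,th,S=4):
    m=np.zeros((420*S,560*S),np.uint8);R=np.array([[np.cos(th),-np.sin(th),0],[np.sin(th),np.cos(th),0],[0,0,1]])
    for P in parts:
        q=(proj(cam,P@R.T+[x,y,0])+.5)*S
        cv2.fillConvexPoly(m,cv2.convexHull(q.astype(np.float32)).round().astype(np.int32),1)
    return cv2.resize(m.astype(np.float32),(560,420),interpolation=cv2.INTER_AREA)
def fit(name,guess,cams=("top","side"),yaw=False,new=True):
    M=[]
    for c in cams:
        if new: env.camera(c)
        best=None
        for r in env.regions_of(c,name):
            px=r["pixels"].astype(np.float32); s=sil(c,SH[name],*guess); iou=np.minimum(px,s).sum()/np.maximum(px,s).sum()
            if best is None or iou>best[0]: best=(iou,px)
        if best and best[0]>.15: M.append((c,best[1]))
    if not M: return None
    def cost(p,only=None):
        t=0
        for c,px in M:
            if only and c!=only: continue
            s=sil(c,SH[name],p[0],p[1],p[2] if yaw else guess[2]); t+=1-np.minimum(px,s).sum()/np.maximum(px,s).sum()
        return t
    g=list(guess) if yaw else list(guess[:2]); n=len(g)
    sx=np.vstack([g]+[np.array(g)+d for d in np.diag([.012,.012,.15][:n])])
    out={}
    for o in [None]+[c for c,_ in M]:
        r=minimize(cost,g,args=(o,),method="Nelder-Mead",options=dict(initial_simplex=sx,xatol=2e-4,fatol=1e-4))
        out[o or "both"]=(np.round(r.x,4).tolist(),round(r.fun,2))
    return out
E
python3 - <<'E'
from h import *
env.camera("top");env.camera("side")
for n,g,y in [("vial",(.645,.197,0),0),("dropper_bottle",(.645,-.098,0),0),("roll_a",(.648,.094,0),0),("roll_a",(.654,-.206,0),0),("marker",(.67,-.012,.1),1),("dressing_tray",(.483,.137,-.1),1),("test_tray",(.455,-.137,.1),1),("stapler",(.325,.177,1.5),1),("red_cup",(.32,-.23,0),0)]:
    print(n,fit(n,g,yaw=y,new=False))
im=env.camera("top")
def rect(cx,cy,z,w=.25):
    P=np.array([[cx+w/2,cy+w/2,z],[cx+w/2,cy-w/2,z],[cx-w/2,cy-w/2,z],[cx-w/2,cy+w/2,z]])
    q=proj("top",P).astype(np.float32); d=np.array([[0,0],[400,0],[400,400],[0,400]],np.float32)
    return cv2.warpPerspective(im,cv2.getPerspectiveTransform(q,d),(400,400),flags=cv2.INTER_CUBIC)
o=np.hstack([rect(.483,.137,.012),rect(.455,-.137,.012)])
for i in range(0,400,50): o[i,:]=o[i,:]//2; o[:,i]//=2; o[:,i+400]//=2
cv2.imwrite("pics/rect.png",o[:,:,::-1])
E
```

```text
vial {'both': ([0.6469, 0.2021], np.float64(0.29)), 'top': ([0.6443, 0.2011], np.float64(0.23)), 'side': ([0.6461, 0.2009], np.float64(0.06))}
dropper_bottle {'both': ([0.6462, -0.0983], np.float64(0.44)), 'top': ([0.6444, -0.0981], np.float64(0.18)), 'side': ([0.6487, -0.0957], np.float64(0.24))}
roll_a {'both': ([0.6503, 0.0974], np.float64(0.47)), 'top': ([0.6485, 0.0972], np.float64(0.36)), 'side': ([0.6504, 0.0971], np.float64(0.1))}
roll_a {'both': ([0.6585, -0.2019], np.float64(0.51)), 'top': ([0.6567, -0.2017], np.float64(0.45)), 'side': ([0.659, -0.2016], np.float64(0.05))}
marker None
dressing_tray {'both': ([0.4832, 0.1328, -0.1237], np.float64(0.13)), 'top': ([0.4835, 0.1323, -0.1195], np.float64(0.07)), 'side': ([0.4833, 0.1331, -0.1318], np.float64(0.06))}
test_tray {'both': ([0.4638, -0.1374, 0.1333], np.float64(0.14)), 'top': ([0.4626, -0.1376, 0.1341], np.float64(0.06)), 'side': ([0.465, -0.1366, 0.1267], np.float64(0.08))}
stapler {'both': ([0.3245, 0.1807, 0.0824], np.float64(0.39)), 'top': ([0.324, 0.1797, 0.1367], np.float64(0.16)), 'side': ([0.326, 0.1763, 0.0075], np.float64(0.2))}
red_cup {'both': ([0.3216, -0.2354], np.float64(0.2)), 'top': ([0.3206, -0.2364], np.float64(0.11)), 'side': ([0.3238, -0.2294], np.float64(0.07))}
```

View pics/rect.png

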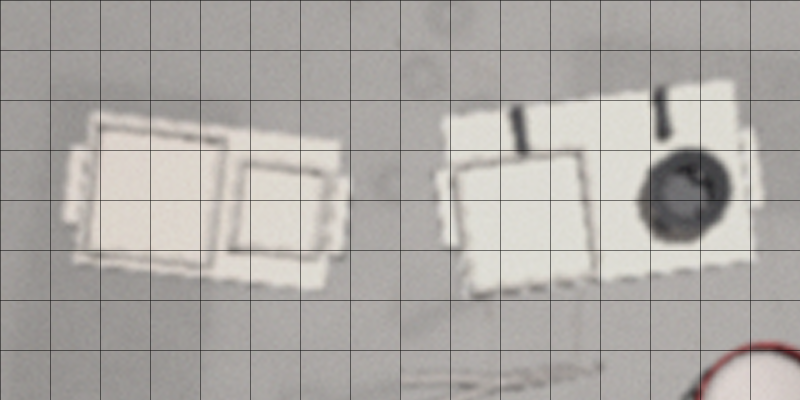

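The rectified view shows the dressing tray centred at about (.482,.132) with yaw -0.125, and the test tray at about (.463,-.137) with yaw +0.13. Both match the fits. I'll move toward the bottle and measure the marker on the way.

```bash
python3 -m inch '{"slide":[[0.413,-0.55,0],[0.413,-0.55,0],[0.413,-0.55,0],[0.413,-0.55,0],[0.413,-0.55,0],[0.413,-0.55,0],[0.413,-0.55,0],[0.413,-0.55,0],[0.413,-0.55,0],[0.413,-0.55,0],[0.413,-0.55,0],[0.413,-0.55,0],[0.413,-0.55,0],[0.413,-0.55,0],[0,0,0]],"angular":[[0,0,-0.056],[0,0,-0.056],[0,0,-0.056],[0,0,-0.056],[0,0,-0.056],[0,0,-0.056],[0,0,-0.056],[0,0,0],[0,0,0],[0,0,0],[0,0,0],[0,0,0],[0,0,0],[0,0,0],[0,0,0]]}' 0 15
python3 - <<'E'
from h import *
im=cv2.imread("pics/top0.png").astype(int)
s=im[105:180,285:315].sum(2)<170
v,u=np.nonzero(s); u=u+285; v=v+105
P=np.array([onz("top",(a,b),.006)[:2] for a,b in zip(u,v)])
c,sz,an=cv2.minAreaRect(P.astype(np.float32)*1000); print(len(u),c,sz,an,P.min(0),P.max(0))
d=np.linalg.eigh(np.cov(P.T))[1][:,1]; print("dir",d,np.degrees(np.arctan2(d[1],d[0])))
im=cv2.imread("pics/side0.png").astype(int)
s=(im[190:222,300:343].sum(2)<130); v,u=np.nonzero(s)
P=np.array([onz("side",(a+300,b+190),.006)[:2] for a,b in zip(u,v)]);print(len(u),P.min(0),P.max(0),P.mean(0))
E
```

```text
t: 3.92
tool_pos: [0.6477, -0.1014, 0.1853]
tool_rot: [0.709, 0.705, -0.0, -0.0]
ft_force: [-0.3, 1.0, 0.4]
finger_gap: 0.0929
gripper_force: 0.0
77 (672.9775390625, -9.024998664855957) (117.5078353881836, 3.767246961593628) 6.280989170074463 [ 0.61470948 -0.01681626] [ 0.73129369 -0.0018232 ]
dir [-0.99381417 -0.11105583] -173.62381717819414
123 [ 0.60103168 -0.03203296] [ 0.69144454 -0.0083716 ] [ 0.64474844 -0.02025745]
```

```bash
python3 -m inch '{"slide":[[-0.015,0.05,-0.5],[0,0,-0.5],[0,0,-0.5],[0,0,-0.5],[0,0,-0.07],[0,0,0],[0,0,0]],"angular":[[0,0,0],[0,0,0],[0,0,0],[0,0,0],[0,0,0],[0,0,0],[0,0,0]]}' 0 12; python3 -m inch '{"slide":[[0,0,0],[0,0,0],[0,0,0],[0,0,0],[0,0,0],[0,0,0],[0,0,0],[0,0,0]],"angular":[[0,0,0],[0,0,0],[0,0,0],[0,0,0],[0,0,0],[0,0,0],[0,0,0],[0,0,0]]}' 1 12
```

```text
t: 4.8
tool_pos: [0.6467, -0.0939, 0.0235]
tool_rot: [0.708, 0.707, 0.001, 0.002]
ft_force: [-0.3, 0.1, 0.6]
finger_gap: 0.0929
gripper_force: 0.0
t: 5.8
tool_pos: [0.6452, -0.0936, 0.0211]
tool_rot: [0.708, 0.707, -0.0, -0.0]
ft_force: [0.7, -0.2, 0.2]
finger_gap: 0.0174
gripper_force: 1.1
```

```bash
python3 - <<'E'
from h import *
im=snap("side","s1"); c=im[120:280,260:440]
cv2.imwrite("pics/s1c.png",cv2.resize(c[:,:,::-1],None,fx=3.5,fy=3.5,interpolation=cv2.INTER_CUBIC)); print(env.state())
E
```

```text
{'t': 5.85, 'qpos': array([-3.14853492e-01,  5.78045510e-01,  1.47078557e+00, -6.13868363e-06,
        1.09280611e+00, -3.13394979e-01]), 'qd': array([ 0.00054116,  0.00105888,  0.00176813, -0.00011679,  0.00018745,
        0.00035586]), 'effort': array([-1.32668515e-05, -5.75421453e+01, -2.48533058e+01,  6.34772005e-02,
        3.38898471e-02,  1.40497436e-04]), 'tool_pos': array([ 0.6451654 , -0.09359619,  0.02113961]), 'tool_rot': array([ 7.07621258e-01,  7.06591930e-01, -1.25382352e-05, -1.86029600e-05]), 'ft_force': array([ 0.30522306, -0.57219941, -0.66872511]), 'wrist_torque': array([-0.1011487 ,  0.06289245, -0.0605816 ]), 'gripper_force': 11.99976459145546, 'finger_gap': 0.017383615978006025}
```

View pics/s1c.png

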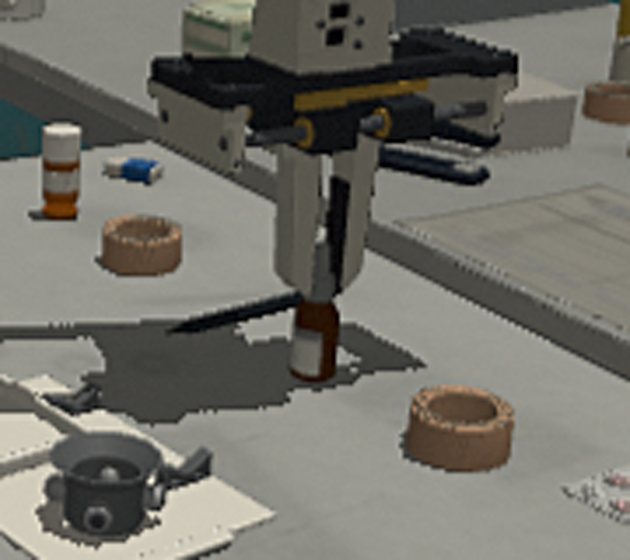

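```bash
python3 - <<'E'
from h import *
for z in (0,.021,.04,.05,.08): print(z,((proj("side",np.array([.6452,-.0936,z]))-[260,120])*3.5).round().tolist(),((proj("side",np.array([.6465,-.098,z]))-[260,120])*3.5).round().tolist())
print(fit("dropper_bottle",(.6465,-.098,0),cams=("side",)))
E
```

```text
0 [[306.0, 371.0]] [[312.0, 374.0]]
0.021 [[309.0, 337.0]] [[315.0, 339.0]]
0.04 [[312.0, 305.0]] [[318.0, 307.0]]
0.05 [[313.0, 288.0]] [[320.0, 290.0]]
0.08 [[318.0, 236.0]] [[325.0, 238.0]]
{'both': ([0.6478, -0.0938], np.float64(0.26)), 'side': ([0.6478, -0.0938], np.float64(0.26))}
```

```bash
python3 -m inch '{"slide":[[0,0,0.3],[0,0,0.5],[0,0,0.2],[-0.35,0.38,0],[-0.35,0.38,0],[-0.35,0.38,0],[-0.35,0.38,0],[-0.35,0.38,0],[-0.35,0.38,0],[0,0,0],[0,0,0],[0,0,0]],"angular":[[0,0,0],[0,0,0],[0,0,0],[0,0,0],[0,0,0],[0,0,0],[0,0,0],[0,0,0],[0,0,0],[0,0,0],[0,0,0],[0,0,0]]}' 1 12
python3 - <<'E'
from h import *
im=snap("side","s2"); c=im[80:240,140:320]
cv2.imwrite("pics/s2c.png",cv2.resize(c[:,:,::-1],None,fx=3.5,fy=3.5,interpolation=cv2.INTER_CUBIC)); s=env.state(); print(s["tool_pos"],s["finger_gap"])
p=s["tool_pos"]
for z in (0,.019,.03,.04): print(z,((proj("side",p+[0,0,z])-[140,80])*3.5).round().tolist())
E
```

```text
t: 7.45
tool_pos: [0.478, 0.088, 0.101]
tool_rot: [0.708, 0.706, 0.0, 0.0]
ft_force: [-0.3, 0.8, -0.3]
finger_gap: 0.0172
gripper_force: 12.0
[0.47795169 0.088046   0.10101751] 0.017156776208034748
0 [[318.0, 285.0]]
0.019 [[318.0, 253.0]]
0.03 [[318.0, 235.0]]
0.04 [[318.0, 218.0]]
```

View pics/s2c.png

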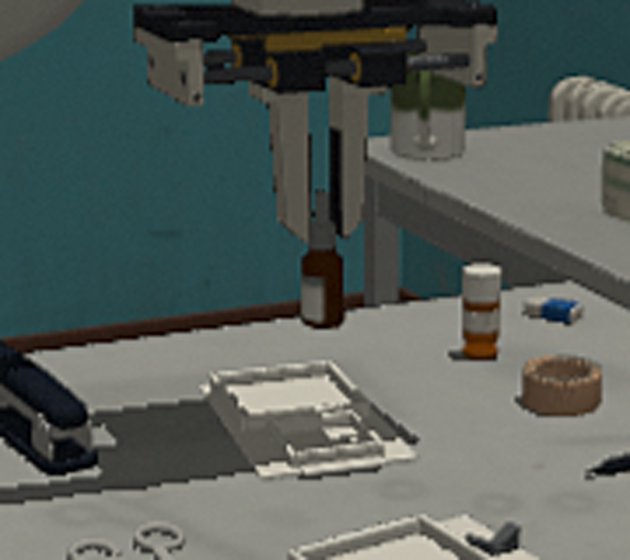

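```bash
python3 -m inch '{"slide":[[0,0,-0.5],[0,0,-0.4],[0,0,-0.03],[0,0,-0.02],[0,0,0],[0,0,0]],"angular":[[0,0,0],[0,0,0],[0,0,0],[0,0,0],[0,0,0],[0,0,0]]}' 1 12;  python3 -m inch '{"slide":[[0,0,-0.01],[0,0,0]],"angular":[[0,0,0],[0,0,0]]}' 1 12
```

```text
t: 8.25
tool_pos: [0.478, 0.0887, 0.0261]
tool_rot: [0.708, 0.707, 0.001, 0.001]
ft_force: [-0.2, -0.1, -0.3]
finger_gap: 0.0172
gripper_force: 12.0
t: 8.5
tool_pos: [0.4773, 0.0888, 0.0246]
tool_rot: [0.708, 0.707, 0.0, 0.0]
ft_force: [-0.1, -0.8, 0.3]
finger_gap: 0.017
gripper_force: 12.0
```

```bash
python3 -m inch '{"slide":[[0,0,0],[0,0,0],[0,0,0],[0,0,0]],"angular":[[0,0,0],[0,0,0],[0,0,0],[0,0,0]]}' 0.6 12;  python3 -m inch '{"slide":[[0,0,0.1],[0,0,0.4],[0,0,0.6],[0.43,0.02,0],[0.43,0.02,0],[0.43,0.02,0],[0.43,0.02,0],[0.43,0.02,0],[0,0,0],[0,0,0]],"angular":[[0,0,0],[0,0,0],[0,0,0],[0,0,0.053],[0,0,0.053],[0,0,0.053],[0,0,0.053],[0,0,0],[0,0,0],[0,0,0]]}' 0
python3 - <<'E'
from h import *
print(fit("dropper_bottle",(.477,.087,0)))
s=env.state();print(s["tool_pos"],s["ft_force"])
im=env.camera("side"); c=im[100:220,150:270]
cv2.imwrite("pics/s3c.png",cv2.resize(c[:,:,::-1],None,fx=3,fy=3,interpolation=cv2.INTER_CUBIC))
E
```

```text
t: 9.0
tool_pos: [0.4771, 0.0888, 0.0243]
tool_rot: [0.708, 0.707, -0.0, -0.0]
ft_force: [0.2, -0.5, -0.2]
finger_gap: 0.0375
gripper_force: 0.0
t: 10.25
tool_pos: [0.6483, 0.0968, 0.1122]
tool_rot: [0.438, 0.899, -0.0, -0.001]
ft_force: [-1.1, 0.0, 0.6]
finger_gap: 0.0928
gripper_force: 0.0
{'both': ([0.4781, 0.0885], np.float64(0.27)), 'side': ([0.4781, 0.0885], np.float64(0.27))}
[0.64840318 0.09685785 0.11277415] [ 0.68832353 -1.02952162 -0.64593419]
```

View pics/s3c.png

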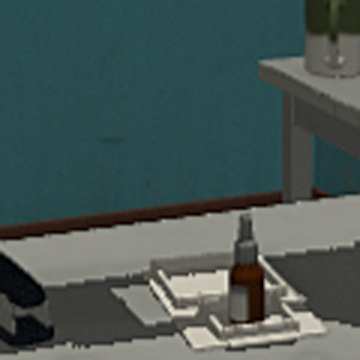

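The picture shows the bottle standing upright in the small well, around crop (247,270). Next, lower over the roll.

```bash
python3 -m inch '{"slide":[[0.015,0,-0.5],[0,0,-0.5],[0,0,-0.35],[0,0,0],[0,0,0]],"angular":[[0,0,0],[0,0,0],[0,0,0],[0,0,0],[0,0,0]]}' 0 12;  python3 -m inch '{"slide":[[0,0,-0.05],[0,0,-0.05],[0,0,0],[0,0,0]],"angular":[[0,0,0],[0,0,0],[0,0,0],[0,0,0]]}' 0
python3 - <<'E'
from h import *
im=env.camera("side"); c=im[120:240,240:360]
cv2.imwrite("pics/s4c.png",cv2.resize(c[:,:,::-1],None,fx=4,fy=4,interpolation=cv2.INTER_CUBIC))
p=env.state()["tool_pos"]; print(p)
for z in (0,.02,.03): print(z,((proj("side",[p[0],p[1],z])-[240,120])*4).round().tolist())
E
```

```text
t: 11.12
tool_pos: [0.6512, 0.0968, 0.0058]
tool_rot: [0.438, 0.899, 0.0, 0.001]
ft_force: [0.7, 0.4, -0.0]
finger_gap: 0.0931
gripper_force: 0.0
t: 11.62
tool_pos: [0.6504, 0.0968, -0.0035]
tool_rot: [0.438, 0.899, 0.0, 0.0]
ft_force: [0.8, 0.5, -0.4]
finger_gap: 0.093
gripper_force: 0.0
[ 0.65044166  0.09676848 -0.00350771]
0 [[239.0, 297.0]]
0.02 [[240.0, 264.0]]
0.03 [[241.0, 248.0]]
```

View pics/s4c.png

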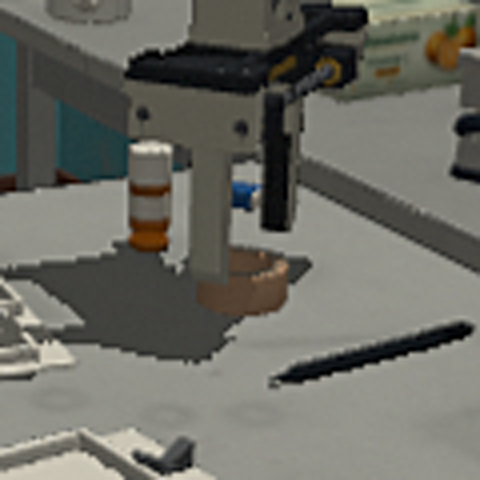

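The picture confirms it: with TCP z at -0.0035 the tips (crop (210,278)) are still about 25 mm above the desk, so the reported TCP lies about 29 mm past the real tips. I'll lower in guarded steps.

```bash
python3 -m inch '{"slide":[[0,0,-0.1],[0,0,-0.1],[0,0,0],[0,0,0]],"angular":[[0,0,0],[0,0,0],[0,0,0],[0,0,0]]}' 0 12;  python3 -m inch '{"slide":[[0,0,-0.05],[0,0,0],[0,0,0]],"angular":[[0,0,0],[0,0,0],[0,0,0]]}' 0; python3 -m inch '{"slide":[[0,0,-0.025],[0,0,0],[0,0,0]],"angular":[[0,0,0],[0,0,0],[0,0,0]]}' 0
```

```text
t: 12.18
tool_pos: [0.6503, 0.0968, -0.0199]
tool_rot: [0.438, 0.899, -0.0, -0.0]
ft_force: [-1.0, 0.2, 1.0]
finger_gap: 0.0928
gripper_force: 0.0
t: 12.55
tool_pos: [0.6504, 0.0968, -0.0236]
tool_rot: [0.438, 0.899, 0.0, 0.0]
ft_force: [-0.5, -0.5, -0.4]
finger_gap: 0.093
gripper_force: 0.0
t: 12.92
tool_pos: [0.6503, 0.0968, -0.0257]
tool_rot: [0.438, 0.899, -0.0, -0.0]
ft_force: [-0.2, -1.1, -1.1]
finger_gap: 0.093
gripper_force: 0.0
```

```bash
python3 -m inch '{"slide":[[0,0,-0.02],[0,0,0],[0,0,0]],"angular":[[0,0,0],[0,0,0],[0,0,0]]}' 0 12;  python3 -m inch '{"slide":[[0,0,-0.02],[0,0,0],[0,0,0]],"angular":[[0,0,0],[0,0,0],[0,0,0]]}' 0
```

```text
t: 13.3
tool_pos: [0.6503, 0.0968, -0.0273]
tool_rot: [0.438, 0.899, -0.0, -0.0]
ft_force: [-0.0, 0.3, -0.2]
finger_gap: 0.0931
gripper_force: 0.0
t: 13.68
tool_pos: [0.6504, 0.0968, -0.0289]
tool_rot: [0.438, 0.899, -0.0, -0.0]
ft_force: [0.5, -0.3, 0.8]
finger_gap: 0.0933
gripper_force: 0.0
```

```bash
python3 -m inch '{"slide":[[0,0,-0.02],[0,0,0],[0,0,0]],"angular":[[0,0,0],[0,0,0],[0,0,0]]}' 0 12;  python3 -m inch '{"slide":[[0,0,-0.01],[0,0,0],[0,0,0]],"angular":[[0,0,0],[0,0,0],[0,0,0]]}' 0
```

```text
t: 14.05
tool_pos: [0.6504, 0.0968, -0.0305]
tool_rot: [0.438, 0.899, -0.0, -0.0]
ft_force: [0.8, 0.4, 0.1]
finger_gap: 0.0928
gripper_force: 0.0
t: 14.42
tool_pos: [0.6503, 0.0968, -0.0313]
tool_rot: [0.438, 0.899, -0.0, -0.0]
ft_force: [0.5, 0.4, 0.3]
finger_gap: 0.0929
gripper_force: 0.0
```

```bash
python3 -m inch '{"slide":[[0,0,-0.015],[0,0,0],[0,0,0]],"angular":[[0,0,0],[0,0,0],[0,0,0]]}' 0 12;  python3 -m inch '{"slide":[[0,0,-0.015],[0,0,0],[0,0,0]],"angular":[[0,0,0],[0,0,0],[0,0,0]]}' 0
python3 - <<'E'
from h import *
im=env.camera("side"); c=im[120:240,240:360]
cv2.imwrite("pics/s5c.png",cv2.resize(c[:,:,::-1],None,fx=4,fy=4,interpolation=cv2.INTER_CUBIC))
E
```

```text
t: 14.8
tool_pos: [0.6505, 0.0968, -0.0315]
tool_rot: [0.438, 0.899, 0.0, 0.0]
ft_force: [-1.5, 0.1, 5.4]
finger_gap: 0.0931
gripper_force: 2.6
t: 15.18
tool_pos: [0.6505, 0.0968, -0.0316]
tool_rot: [0.438, 0.899, 0.0, 0.0]
ft_force: [-4.1, 0.1, 11.6]
finger_gap: 0.0928
gripper_force: 6.1
```

View pics/s5c.png

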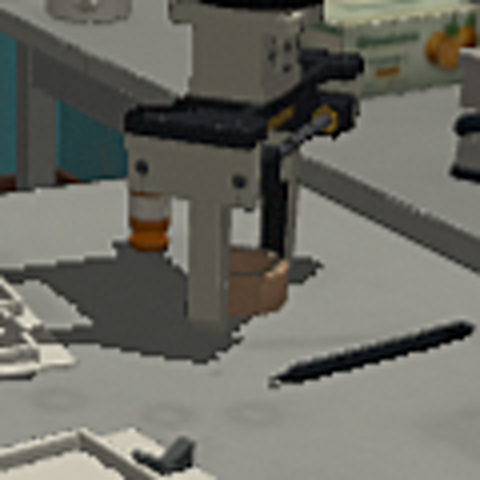

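The tips touch the desk at TCP z = -0.0315, so true tip z = TCP z + 0.0315. Now raise so the tips are about 10 mm up, and grip.

```bash
python3 -m inch '{"slide":[[0,0,0.15],[0,0,0],[0,0,0]],"angular":[[0,0,0],[0,0,0],[0,0,0]]}' 0 12;  python3 -m inch '{"slide":[[0,0,0],[0,0,0],[0,0,0],[0,0,0],[0,0,0],[0,0,0],[0,0,0]],"angular":[[0,0,0],[0,0,0],[0,0,0],[0,0,0],[0,0,0],[0,0,0],[0,0,0]]}' 1 12
```

```text
t: 15.6
tool_pos: [0.6504, 0.0968, -0.0218]
tool_rot: [0.438, 0.899, 0.0, 0.0]
ft_force: [-0.2, -0.5, -0.0]
finger_gap: 0.0931
gripper_force: 0.0
t: 16.48
tool_pos: [0.6504, 0.0968, -0.0216]
tool_rot: [0.438, 0.899, -0.0, 0.0]
ft_force: [0.0, -0.2, -0.3]
finger_gap: 0.0524
gripper_force: 12.0
```

```bash
python3 -m inch '{"slide":[[0,0,0.3],[0,0,0.5],[0,0,0.4],[-0.34,0.143,0],[-0.34,0.143,0],[-0.34,0.143,0],[-0.34,0.143,0],[-0.34,0.143,0],[-0.34,0.143,0],[0,0,0],[0,0,0]],"angular":[[0,0,0],[0,0,0],[0,0,0],[0,0,0],[0,0,0],[0,0,0],[0,0,0],[0,0,0],[0,0,0],[0,0,0],[0,0,0]]}' 1 12;python3 -m inch '{"slide":[[0,0,-0.5],[0,0,-0.4],[0,0,-0.1],[0,0,0],[0,0,0]],"angular":[[0,0,0],[0,0,0],[0,0,0],[0,0,0],[0,0,0]]}' 1 12
```

```text
t: 17.85
tool_pos: [0.4884, 0.1653, 0.0748]
tool_rot: [0.438, 0.899, 0.0, 0.001]
ft_force: [0.0, -0.1, -0.1]
finger_gap: 0.052
gripper_force: 12.0
t: 18.48
tool_pos: [0.4886, 0.1654, -0.0045]
tool_rot: [0.438, 0.899, 0.001, 0.001]
ft_force: [-0.0, -0.1, 0.5]
finger_gap: 0.0522
gripper_force: 12.0
```

```bash
python3 -m inch '{"slide":[[-0.01,0,-0.1],[0,0,-0.04],[0,0,0],[0,0,0]],"angular":[[0,0,0],[0,0,0],[0,0,0],[0,0,0]]}' 1 12; python3 -m inch '{"slide":[[0,0,0],[0,0,0],[0,0,0]],"angular":[[0,0,0],[0,0,0],[0,0,0]]}' 0.27 12; python3 - <<'E'
from h import *
im=env.camera("top"); c=im[180:260,180:290]
cv2.imwrite("pics/t6.png",cv2.resize(c[:,:,::-1],None,fx=4,fy=4,interpolation=cv2.INTER_CUBIC))
print(env.state()["tool_pos"],env.state()["ft_force"],env.state()["finger_gap"])
E
```

```text
t: 18.98
tool_pos: [0.4864, 0.1655, -0.0168]
tool_rot: [0.438, 0.899, 0.0, 0.0]
ft_force: [-0.5, 0.2, -0.7]
finger_gap: 0.0517
gripper_force: 12.0
t: 19.35
tool_pos: [0.4864, 0.1654, -0.0168]
tool_rot: [0.438, 0.899, 0.0, 0.0]
ft_force: [0.4, -1.2, -0.7]
finger_gap: 0.0676
gripper_force: 0.0
[ 0.48642891  0.1654461  -0.01679208] [ 0.04065879 -0.41019424 -0.100409  ] 0.06791764164783211
```

```bash
python3 -m inch '{"slide":[[0,0,0.3],[0,0,0.6],[0,0,0.5],[0,0,0.3],[0.4,0.088,0],[0.4,0.088,0],[0.4,0.088,0],[0.4,0.088,0],[0.4,0.088,0],[0,0,0],[0,0,0]],"angular":[[0,0,0],[0,0,0],[0,0,0],[0,0,0],[0,0,0],[0,0,0],[0,0,0],[0,0,0],[0,0,0],[0,0,0],[0,0,0]]}' 0 12; python3 - <<'E'
from h import *
for c in ("top","side"): env.camera(c)
print(fit("roll_a",(.487,.1655,0),new=False)); print(fit("vial",(.6455,.2005,0),new=False)); print(env.state()["tool_pos"])
for b in env.spot_point("side","roll_a"): print(b["conf"],onz("side",b["at"],.003)[:2])
im=env.camera("side"); c=im[150:230,190:280]
cv2.imwrite("pics/s6.png",cv2.resize(c[:,:,::-1],None,fx=4,fy=4,interpolation=cv2.INTER_CUBIC))
E
```

```text
t: 20.78
tool_pos: [0.6452, 0.2005, 0.1186]
tool_rot: [0.438, 0.899, -0.001, -0.001]
ft_force: [0.1, 0.9, -0.5]
finger_gap: 0.0932
gripper_force: 0.0
{'both': ([0.4869, 0.1667], np.float64(0.86)), 'top': ([0.4869, 0.1644], np.float64(0.48)), 'side': ([0.4853, 0.1793], np.float64(0.35))}
{'both': ([0.6461, 0.2018], np.float64(0.09)), 'side': ([0.6461, 0.2018], np.float64(0.09))}
[0.64591642 0.20060024 0.1196473 ]
0.67 [ 0.65280443 -0.20506076]
0.61 [0.47785931 0.13749811]
```

View pics/s6.png

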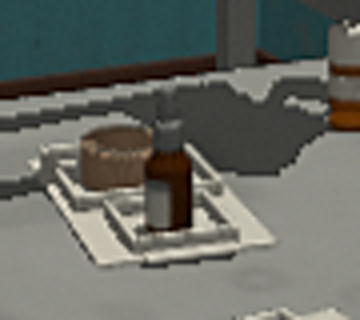

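The roll lies flat in the large well (crop (118,158)) and the bottle stands at (168,185), so the dressing kit is done. Next is the vial.

```bash
python3 -m inch '{"slide":[[0,0.01,-0.5],[0,0,-0.5],[0,0,-0.34],[0,0,0],[0,0,0],[0,0,0]],"angular":[[0,0,0],[0,0,0],[0,0,0],[0,0,0],[0,0,0],[0,0,0]]}' 0 40;  python3 -m inch '{"slide":[[0,0,0],[0,0,0],[0,0,0],[0,0,0],[0,0,0],[0,0,0],[0,0,0],[0,0,0],[0,0,0]],"angular":[[0,0,0],[0,0,0],[0,0,0],[0,0,0],[0,0,0],[0,0,0],[0,0,0],[0,0,0],[0,0,0]]}' 1 40
```

```text
t: 21.92
tool_pos: [0.6478, 0.2016, 0.014]
tool_rot: [0.438, 0.899, 0.001, 0.001]
ft_force: [0.2, -0.1, 1.4]
finger_gap: 0.0928
gripper_force: 0.0
t: 23.05
tool_pos: [0.6463, 0.2014, 0.0119]
tool_rot: [0.438, 0.899, -0.0, -0.0]
ft_force: [-0.7, -0.1, 0.0]
finger_gap: 0.026
gripper_force: 40.0
```

```bash
python3 -m inch '{"slide":[[0,0,0.3],[0,0,0.6],[0,0,0.6],[-0.263,-0.54,0],[-0.263,-0.54,0],[-0.263,-0.54,0],[-0.263,-0.54,0],[-0.263,-0.54,0],[-0.263,-0.54,0],[-0.263,-0.54,0],[-0.263,-0.54,0],[-0.263,-0.54,0],[0,0,0],[0,0,0]],"angular":[[0,0,0],[0,0,0],[0,0,0],[0,0,0],[0,0,0],[0,0,0],[0,0,0],[0,0,0],[0,0,0],[0,0,0],[0,0,0],[0,0,0],[0,0,0],[0,0,0]]}' 1 40; python3 -m inch '{"slide":[[0,0,-0.5],[0,0,-0.45],[0,0,0],[0,0,0],[0,0,0]],"angular":[[0,0,0],[0,0,0],[0,0,0],[0,0,0],[0,0,0]]}' 1 40; python3 - <<'E'
from h import *
p=env.state()["tool_pos"]; print(p)
for c in ("side","top"):
    im=env.camera(c); q=proj(c,[.457,-.188,.035])[0]; print(c,q)
    for b in env.spot_point(c,"vial_cup")[:1]: print(b["conf"],onz(c,b["at"],.003)[:2])
    for b in env.spot_point(c,"vial")[:1]: print(b["conf"],onz(c,b["at"],p[2]-.012)[:2])
    u,v=q.astype(int); k=im[v-60:v+40,u-50:u+50]; cv2.imwrite(f"pics/v_{c}.png",cv2.resize(k[:,:,::-1],None,fx=4,fy=4,interpolation=cv2.INTER_CUBIC))
a=np.hstack([cv2.imread("pics/v_side.png"),cv2.imread("pics/v_top.png")]);cv2.imwrite("pics/v.png",a)
E
```

```text
t: 24.8
tool_pos: [0.4571, -0.1871, 0.132]
tool_rot: [0.438, 0.899, 0.0, -0.0]
ft_force: [0.2, 1.9, -1.1]
finger_gap: 0.0264
gripper_force: 40.0
t: 25.42
tool_pos: [0.4584, -0.1878, 0.0576]
tool_rot: [0.437, 0.899, -0.0, 0.002]
ft_force: [1.0, -0.3, -0.9]
finger_gap: 0.0264
gripper_force: 40.0
[ 0.45837939 -0.18775502  0.057573  ]
side [287.83018575 249.02248059]
0.6 [ 0.45835864 -0.1850887 ]
0.64 [ 0.45077263 -0.18987856]
top [376.74805928 230.47725459]
0.55 [ 0.45735582 -0.18653312]
0.55 [ 0.45841064 -0.19135155]
```

View pics/v.png

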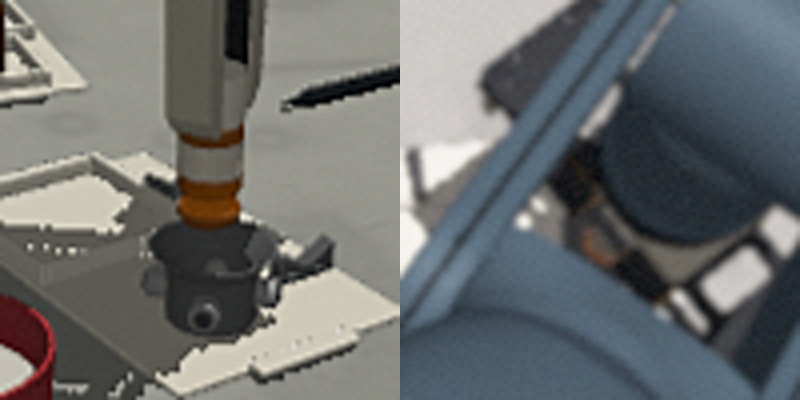

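The vial (crop (209,222)) is centred over the cup mouth (147–273), just above the rim. Lowering into it.

```bash
python3 -m inch '{"slide":[[0,0,-0.12],[0,0,-0.12],[0,0,0],[0,0,0]],"angular":[[0,0,0],[0,0,0],[0,0,0],[0,0,0]]}' 1 40; python3 -m inch '{"slide":[[0,0,-0.06],[0,0,-0.06],[0,0,0],[0,0,0]],"angular":[[0,0,0],[0,0,0],[0,0,0],[0,0,0]]}' 1 40
```

```text
t: 26.22
tool_pos: [0.4571, -0.1876, 0.0365]
tool_rot: [0.438, 0.899, -0.0, -0.0]
ft_force: [0.6, -1.2, -0.0]
finger_gap: 0.0261
gripper_force: 40.0
t: 26.72
tool_pos: [0.4575, -0.188, 0.0272]
tool_rot: [0.438, 0.899, -0.0, 0.001]
ft_force: [2.1, -3.7, 0.8]
finger_gap: 0.0264
gripper_force: 40.0
```

```bash
python3 -m inch '{"slide":[[0.008,-0.015,0],[0,0,-0.03],[0,0,0],[0,0,0]],"angular":[[0,0,0],[0,0,0],[0,0,0],[0,0,0]]}' 1 40; python3 -m inch '{"slide":[[0,0,-0.03],[0,0,0],[0,0,0]],"angular":[[0,0,0],[0,0,0],[0,0,0]]}' 1 40; python3 -m inch '{"slide":[[0,0,-0.03],[0,0,0],[0,0,0]],"angular":[[0,0,0],[0,0,0],[0,0,0]]}' 1 40
```

```text
t: 27.22
tool_pos: [0.4583, -0.189, 0.0251]
tool_rot: [0.438, 0.899, -0.0, 0.001]
ft_force: [4.2, -3.4, 2.2]
finger_gap: 0.026
gripper_force: 40.0
t: 27.6
tool_pos: [0.4571, -0.1882, 0.0216]
tool_rot: [0.438, 0.899, 0.0, -0.001]
ft_force: [4.0, -3.6, -6.4]
finger_gap: 0.026
gripper_force: 40.0
t: 27.98
tool_pos: [0.4572, -0.1883, 0.0194]
tool_rot: [0.438, 0.899, 0.0, -0.001]
ft_force: [3.7, -3.7, -6.0]
finger_gap: 0.0263
gripper_force: 40.0
```

```bash
python3 -m inch '{"slide":[[0.008,-0.008,-0.02],[0,0,0],[0,0,0]],"angular":[[0,0,0],[0,0,0],[0,0,0]]}' 1 40; python3 -m inch '{"slide":[[0,0,-0.025],[0,0,0],[0,0,0]],"angular":[[0,0,0],[0,0,0],[0,0,0]]}' 1 40;  python3 -m inch '{"slide":[[0,0,-0.025],[0,0,0],[0,0,0]],"angular":[[0,0,0],[0,0,0],[0,0,0]]}' 1 40
```

```text
t: 28.35
tool_pos: [0.4581, -0.1889, 0.0184]
tool_rot: [0.438, 0.899, 0.0, -0.0]
ft_force: [2.2, -1.4, -2.2]
finger_gap: 0.0261
gripper_force: 40.0
t: 28.72
tool_pos: [0.4588, -0.1895, 0.0177]
tool_rot: [0.438, 0.899, -0.0, 0.001]
ft_force: [0.7, -0.8, 9.2]
finger_gap: 0.0263
gripper_force: 40.0
t: 29.1
tool_pos: [0.4595, -0.1897, 0.0175]
tool_rot: [0.438, 0.899, -0.0, 0.002]
ft_force: [-2.7, 1.9, 24.8]
finger_gap: 0.0261
gripper_force: 40.0
```

It bottomed at TCP z 0.0177, right at the expected fully-home height, with 25 N reaction after the snap. Release and go to the marker.

```bash
python3 -m inch '{"slide":[[0,0,0.025],[0,0,0],[0,0,0],[0,0,0],[0,0,0]],"angular":[[0,0,0],[0,0,0],[0,0,0],[0,0,0],[0,0,0]]}' 0.5 12; python3 -m inch '{"slide":[[0,0,0.2],[0,0,0.5],[0,0,0.6],[0.438,0.375,0],[0.438,0.375,0],[0.438,0.375,0],[0.438,0.375,0],[0.438,0.375,0],[0.438,0.375,0],[0,0,0],[0,0,0]],"angular":[[0,0,0],[0,0,0],[0,0,0],[0,0,0.054],[0,0,0.054],[0,0,0.054],[0,0,0.054],[0,0,0.054],[0,0,0.054],[0,0,0],[0,0,0]]}' 0.5 12; python3 - <<'E'
from h import *
for c in ("side",):
    im=env.camera(c); print(fit("vial",(.4575,-.1885,0),cams=(c,),new=False))
    q=proj(c,[.457,-.188,.04])[0]; u,v=q.astype(int); k=im[v-45:v+45,u-50:u+110]; cv2.imwrite("pics/w.png",cv2.resize(k[:,:,::-1],None,fx=4,fy=4,interpolation=cv2.INTER_CUBIC))
    for z in (.006,.016): print(z,((proj(c,[.4575,-.189,z+.064])[0]-[u-50,v-45])*4).round())
print(env.state()["tool_pos"])
E
```

```text
t: 29.72
tool_pos: [0.4581, -0.1891, 0.0161]
tool_rot: [0.438, 0.899, 0.0, -0.0]
ft_force: [-0.5, 0.1, 0.2]
finger_gap: 0.0463
gripper_force: 0.0
t: 31.1
tool_pos: [0.6678, -0.0094, 0.1197]
tool_rot: [-0.055, 0.998, -0.0, -0.001]
ft_force: [-0.1, 0.1, 0.1]
finger_gap: 0.0465
gripper_force: 0.0
{'both': ([0.4677, -0.175], np.float64(0.31)), 'side': ([0.4677, -0.175], np.float64(0.31))}
0.006 [209. 113.]
0.016 [210.  89.]
[ 0.66763126 -0.01008371  0.12024245]
```

View pics/w.png

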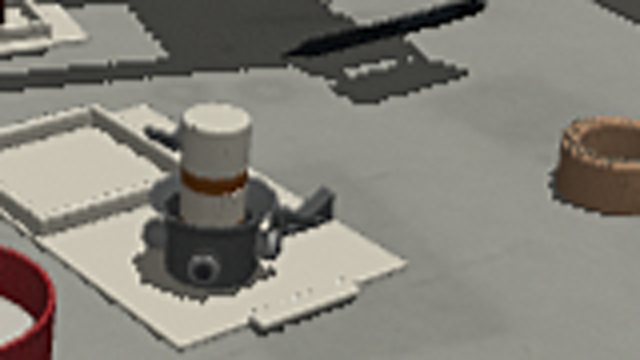

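The cap top shows at crop (216,117), where 113 is expected when home and 89 when 10 mm too high. So the vial is fully home and upright. Now check the marker endpoints from the side view.

```bash
python3 - <<'E'
from h import *
q=proj("side",[.457,-.188,.04])[0]; u,v=q.astype(int)
a=[onz("side",(u-50+x/4,v-45+y/4),.005)[:2] for x,y in ((286,53),(483,8))]; a=np.array(a)
d=a[1]-a[0]; print(a,a.mean(0),np.linalg.norm(d),np.degrees(np.arctan2(d[1],d[0])))
E
python3 -m inch '{"slide":[[0.01,0,-0.6],[0,0,-0.6],[0,0,-0.3],[0,0,-0.2],[0,0,0],[0,0,0]],"angular":[[0,0,0],[0,0,0],[0,0,0],[0,0,0],[0,0,0],[0,0,0]]}' 0.5 12
```

```text
[[ 0.60071128 -0.02117265]
 [ 0.73118434 -0.01291735]] [ 0.66594781 -0.017045  ] 0.13073396259863537 3.6203970883028576
t: 31.95
tool_pos: [0.6703, -0.0097, -0.0141]
tool_rot: [-0.056, 0.998, -0.0, 0.001]
ft_force: [-0.5, 0.1, 1.0]
finger_gap: 0.0466
gripper_force: 0.0
```

```bash
python3 -m inch '{"slide":[[-0.02,-0.02,-0.12],[0,0,-0.04],[0,0,0],[0,0,0]],"angular":[[0,0,0],[0,0,0],[0,0,0],[0,0,0]]}' 0.5 12; python3 -m inch '{"slide":[[0,0,0],[0,0,0],[0,0,0],[0,0,0],[0,0,0],[0,0,0],[0,0,0]],"angular":[[0,0,0],[0,0,0],[0,0,0],[0,0,0],[0,0,0],[0,0,0],[0,0,0]]}' 1 12
```

```text
t: 32.45
tool_pos: [0.6679, -0.0108, -0.0283]
tool_rot: [-0.056, 0.998, -0.0, 0.0]
ft_force: [-0.2, -0.6, -0.1]
finger_gap: 0.0465
gripper_force: 0.0
t: 33.33
tool_pos: [0.6677, -0.0108, -0.0285]
tool_rot: [-0.056, 0.998, -0.0, -0.0]
ft_force: [0.3, -0.4, 0.8]
finger_gap: 0.0084
gripper_force: 12.0
```

```bash
python3 -m inch '{"slide":[[0,0,0.4],[0,0,0.6],[0,0,0.5],[-0.228,-0.167,0],[-0.228,-0.167,0],[-0.228,-0.167,0],[-0.228,-0.167,0],[-0.228,-0.167,0],[-0.228,-0.167,0],[-0.228,-0.167,0],[-0.228,-0.167,0],[-0.228,-0.167,0],[0,0,0],[0,0,0]],"angular":[[0,0,0],[0,0,0],[0,0,0],[0,0,-0.055],[0,0,-0.055],[0,0,-0.055],[0,0,-0.055],[0,0,-0.055],[0,0,-0.055],[0,0,-0.055],[0,0,-0.055],[0,0,-0.055],[0,0,0],[0,0,0]]}' 1 12;  python3 -m inch '{"slide":[[0,0,-0.5],[0,0,-0.38],[0,0,0],[0,0,0]],"angular":[[0,0,0],[0,0,0],[0,0,0],[0,0,0]]}' 1 12
python3 - <<'E'
from h import *
p=env.state()["tool_pos"]; q=env.state()["tool_rot"]; print(p,np.degrees(np.arctan2(q[1]**2-q[0]**2,2*q[0]*q[1])))
im=env.camera("side"); u,v=proj("side",[.50,-.13,.02])[0].astype(int); print(u,v); k=im[v-60:v+50,u-80:u+80]; cv2.imwrite("pics/m.png",cv2.resize(k[:,:,::-1],None,fx=4.5,fy=4.5,interpolation=cv2.INTER_CUBIC))
E
```

```text
t: 35.08
tool_pos: [0.5042, -0.131, 0.0918]
tool_rot: [0.66, 0.752, 0.0, 0.0]
ft_force: [-0.4, 0.1, 0.6]
finger_gap: 0.0081
gripper_force: 12.0
t: 35.58
tool_pos: [0.5047, -0.1311, 0.022]
tool_rot: [0.66, 0.751, 0.0, 0.001]
ft_force: [-0.2, -0.6, 0.1]
finger_gap: 0.0081
gripper_force: 12.0
[ 0.50468718 -0.1310601   0.02200678] 7.382619698273103
292 238
```

View pics/m.png

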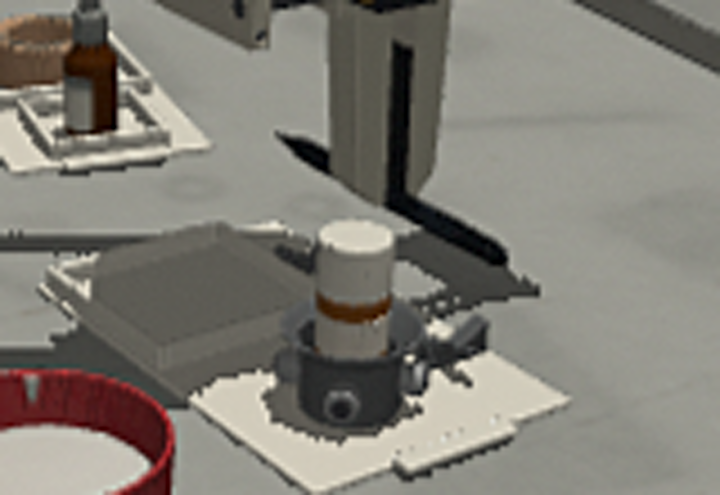

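The marker is in the gripper at crop (395,200), held level above the saddles at (460,335) and (297,255). I'll check the saddle axis numerically before lowering.

```bash
python3 - <<'E'
from h import *
o=np.array([292-80,238-60]); f=lambda P:((proj("side",P)[0]-o)*4.5).round().tolist()
th=.13; R=np.array([[np.cos(th),-np.sin(th)],[np.sin(th),np.cos(th)]]); c=np.array([.463,-.1372])
for y in (-.045,.045):
    print([f([*(c+R@[x,y]),.016]) for x in (.026,.041,.056)])
p=env.state()["tool_pos"][:2]
for y in (-.071,.071): print("marker",f([*(p+R@[0,y]),.055]), "lowered",f([*(p+R@[0,y]),.015]))
# top image saddles, dark pixels
im=cv2.imread("pics/top0.png").astype(int)
for u0,v0 in ((330,213),(369,209)):
    s=im[v0-12:v0+13,u0-7:u0+8].sum(2)<330; v,u=np.nonzero(s); print(len(u),onz("top",(u.mean()+u0-7,v.mean()+v0-12),.013)[:2],onz("top",(u0,v0-12+v.min()),.016)[0],onz("top",(u0,v0-12+v.max()),.016)[0])
E
```

```text
[[416.0, 335.0], [447.0, 325.0], [478.0, 315.0]]
[[275.0, 247.0], [305.0, 238.0], [335.0, 230.0]]
marker [502.0, 254.0] lowered [495.0, 353.0]
marker [272.0, 127.0] lowered [270.0, 217.0]
26 [ 0.49916941 -0.08620549] 0.5100331332606035 0.48495994982509083
41 [ 0.50330874 -0.17709514] 0.5222387588225427 0.481203859933127
```

```bash
python3 -m inch '{"slide":[[-0.02,0,-0.3],[0,0,-0.15],[0,0,0],[0,0,0]],"angular":[[0,0,0],[0,0,0],[0,0,0],[0,0,0]]}' 1 12;  python3 -m inch '{"slide":[[0,0,-0.02],[0,0,0],[0,0,0]],"angular":[[0,0,0],[0,0,0],[0,0,0]]}' 1 12; python3 -m inch '{"slide":[[0,0,-0.015],[0,0,0],[0,0,0]],"angular":[[0,0,0],[0,0,0],[0,0,0]]}' 1 12
```

```text
t: 36.12
tool_pos: [0.5026, -0.1314, -0.0141]
tool_rot: [0.661, 0.751, 0.0, 0.001]
ft_force: [-0.8, 0.6, -0.2]
finger_gap: 0.0083
gripper_force: 12.0
t: 36.5
tool_pos: [0.5022, -0.1312, -0.0162]
tool_rot: [0.661, 0.751, 0.0, 0.0]
ft_force: [-0.2, -0.8, 0.3]
finger_gap: 0.0083
gripper_force: 12.0
t: 36.88
tool_pos: [0.5028, -0.1313, -0.0169]
tool_rot: [0.661, 0.751, 0.0, 0.001]
ft_force: [0.7, 0.8, 5.2]
finger_gap: 0.0081
gripper_force: 12.0
```

```bash
python3 -m inch '{"slide":[[0,0,0],[0,0,0],[0,0,0],[0,0,0]],"angular":[[0,0,0],[0,0,0],[0,0,0],[0,0,0]]}' 0.6 12;  python3 -m inch '{"slide":[[0,0,0.2],[0,0,0.5],[0,0,0.6],[0.4,-0.2,0.1],[0.4,-0.2,0],[0.4,-0.2,0],[0.4,-0.1,0],[0,0,0],[0,0,0]],"angular":[[0,0,0],[0,0,0],[0,0,0],[0,0,0.053],[0,0,0.053],[0,0,0.053],[0,0,0.053],[0,0,0],[0,0,0]]}' 0 12
python3 - <<'E'
from h import *
im=env.camera("side"); u,v=292,238; k=im[v-60:v+50,u-80:u+110]; a=cv2.resize(k[:,:,::-1],None,fx=4.2,fy=4.2,interpolation=cv2.INTER_CUBIC)
cv2.imwrite("pics/m2.png",a)
print(env.state()["tool_pos"], fit("roll_a",(.657,-.202,0),cams=("side",)))
E
```

```text
t: 37.38
tool_pos: [0.5018, -0.131, -0.0178]
tool_rot: [0.661, 0.751, -0.0, -0.0]
ft_force: [-0.0, -0.1, 0.2]
finger_gap: 0.0368
gripper_force: 0.0
t: 38.5
tool_pos: [0.629, -0.1866, 0.0946]
tool_rot: [0.38, 0.925, -0.0, -0.001]
ft_force: [0.0, -0.6, 1.0]
finger_gap: 0.0926
gripper_force: 0.0
[ 0.62889937 -0.18652436  0.09468682] {'both': ([0.6596, -0.2017], np.float64(0.07)), 'side': ([0.6596, -0.2017], np.float64(0.07))}
```

View pics/m2.png

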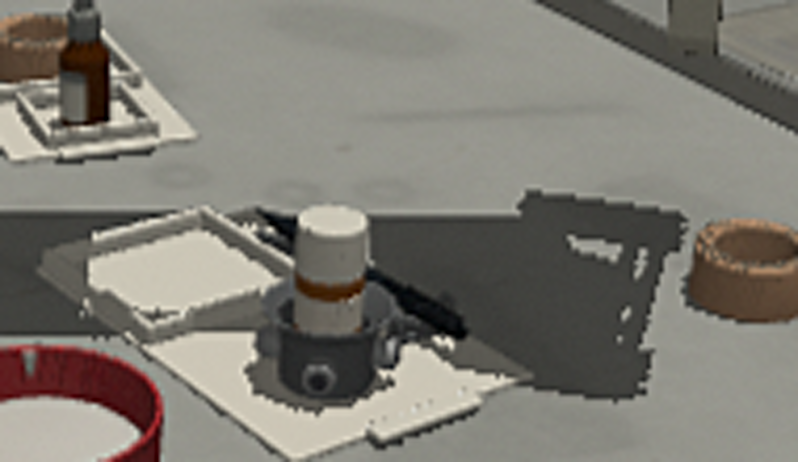

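The marker lies across both saddles, from crop (260,212) to (464,328). Last is the second roll.

```bash
python3 -m inch '{"slide":[[0.37,-0.19,0],[0,0,-0.5],[0,0,-0.5],[0,0,-0.4],[0,0,0],[0,0,0],[0,0,0]],"angular":[[0,0,0.039],[0,0,0],[0,0,0],[0,0,0],[0,0,0],[0,0,0],[0,0,0]]}' 0 12;  python3 -m inch '{"slide":[[0,0,-0.03],[0,0,0],[0,0,0]],"angular":[[0,0,0],[0,0,0],[0,0,0]]}' 0 12;  python3 -m inch '{"slide":[[0,0,0],[0,0,0],[0,0,0],[0,0,0],[0,0,0],[0,0,0],[0,0,0]],"angular":[[0,0,0],[0,0,0],[0,0,0],[0,0,0],[0,0,0],[0,0,0],[0,0,0]]}' 1 12
```

```text
t: 39.52
tool_pos: [0.6609, -0.2029, -0.0153]
tool_rot: [0.322, 0.947, -0.0, 0.002]
ft_force: [0.7, 0.2, 0.4]
finger_gap: 0.0928
gripper_force: 0.0
t: 39.9
tool_pos: [0.6596, -0.2023, -0.0199]
tool_rot: [0.322, 0.947, -0.0, 0.0]
ft_force: [-0.4, 0.8, 0.3]
finger_gap: 0.0931
gripper_force: 0.0
t: 40.78
tool_pos: [0.6596, -0.2022, -0.0201]
tool_rot: [0.322, 0.947, 0.0, -0.0]
ft_force: [0.0, -0.0, 0.0]
finger_gap: 0.0519
gripper_force: 12.0
```

```bash
python3 -m inch '{"slide":[[0,0,0.4],[0,0,0.6],[0,0,0.5],[-0.453,0.232,0],[-0.453,0.232,0],[-0.453,0.232,0],[-0.453,0.232,0],[-0.453,0.232,0],[-0.453,0.232,0],[0,0,0],[0,0,0]],"angular":[[0,0,0],[0,0,0],[0,0,0],[0,0,0],[0,0,0],[0,0,0],[0,0,0],[0,0,0],[0,0,0],[0,0,0],[0,0,0]]}' 1 12;  python3 -m inch '{"slide":[[0,0,-0.5],[0,0,-0.5],[0,0,-0.3],[0,0,0],[0,0,0],[0,0,0]],"angular":[[0,0,0],[0,0,0],[0,0,0],[0,0,0],[0,0,0],[0,0,0]]}' 1 12
```

```text
t: 42.15
tool_pos: [0.4432, -0.0914, 0.1006]
tool_rot: [0.322, 0.947, -0.0, 0.001]
ft_force: [0.2, -0.1, 0.5]
finger_gap: 0.0522
gripper_force: 12.0
t: 42.9
tool_pos: [0.4435, -0.0916, -0.0029]
tool_rot: [0.322, 0.947, -0.0, 0.001]
ft_force: [0.5, 0.4, -0.9]
finger_gap: 0.0524
gripper_force: 12.0
```

```bash
python3 -m inch '{"slide":[[-0.015,0,-0.1],[0,0,-0.05],[0,0,0],[0,0,0]],"angular":[[0,0,0],[0,0,0],[0,0,0],[0,0,0]]}' 1 12; python3 -m inch '{"slide":[[0,0,0],[0,0,0],[0,0,0]],"angular":[[0,0,0],[0,0,0],[0,0,0]]}' 0.28 12; python3 -m inch '{"slide":[[0,0,0.2],[0,0,0.5],[0,0,0.6],[0,0.5,0.5],[-0.2,0.6,0],[-0.2,0.6,0],[-0.2,0.6,0],[-0.2,0.6,0],[-0.2,0.6,0],[-0.2,0.6,0],[-0.2,0.6,0],[-0.2,0.6,0],[0,0,0],[0,0,0],[0,0,0]],"angular":[[0,0,0],[0,0,0],[0,0,0],[0,0,0],[0,0,0],[0,0,0],[0,0,0],[0,0,0],[0,0,0],[0,0,0],[0,0,0],[0,0,0],[0,0,0],[0,0,0],[0,0,0]]}' 0.28 12
python3 - <<'E'
from h import *
a=env.camera("top")[100:320,170:440]; b=env.camera("side")[140:320,100:420]
a=cv2.resize(a,None,fx=2,fy=2,interpolation=cv2.INTER_CUBIC)[140:440]; b=cv2.resize(b,None,fx=2.4,fy=2.4,interpolation=cv2.INTER_CUBIC)
cv2.imwrite("pics/f1.png",a[:,:,::-1]); cv2.imwrite("pics/f2.png",b[:,:,::-1])
E
```

```text
t: 43.4
tool_pos: [0.441, -0.0909, -0.016]
tool_rot: [0.322, 0.947, -0.0, -0.0]
ft_force: [0.5, -0.4, -0.1]
finger_gap: 0.0521
gripper_force: 12.0
t: 43.78
tool_pos: [0.441, -0.091, -0.016]
tool_rot: [0.322, 0.947, -0.0, 0.0]
ft_force: [0.1, 0.4, -0.3]
finger_gap: 0.0666
gripper_force: 0.0
t: 45.65
tool_pos: [0.3133, 0.332, 0.1279]
tool_rot: [0.322, 0.947, -0.0, 0.0]
ft_force: [0.6, -0.1, 0.4]
finger_gap: 0.0671
gripper_force: 0.0
```

View pics/f2.png

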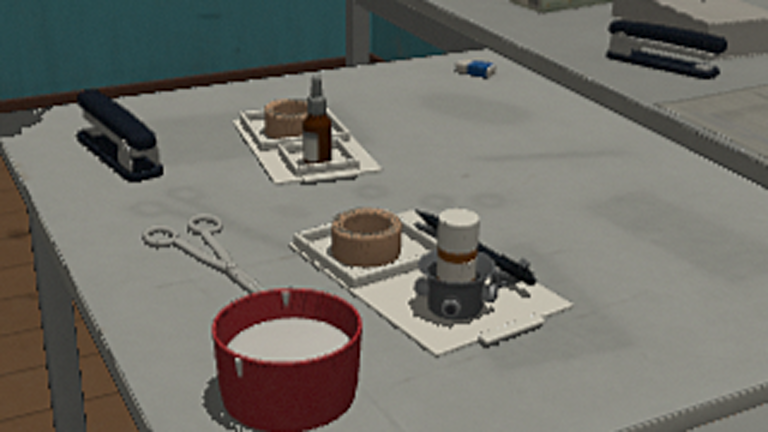

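View pics/f1.png

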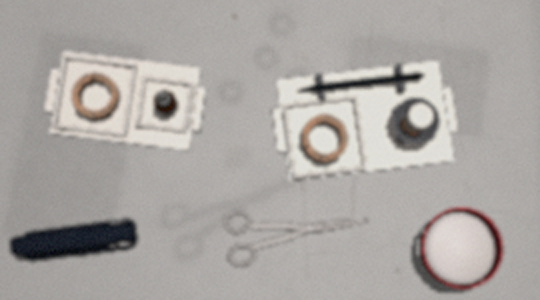

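The final views show both rolls flat in their wells (top crop (95,97) and (323,138)) and the bottle upright at (165,103). The vial is home at (415,118), the marker lies centred in both saddles at (320,88) and (400,78), and the stapler and red cup have not moved.

```bash
python3 -c "
from station import env
print(env.close_job())"
```

```text
the job is handed in; nothing more can be done
None
```

Both kits are made up in the order asked and handed in at about 46 s: the final pictures show every item in place, the vial pressed fully home, and the stapler and red cup where they were.

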